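# Ready the coffee grinder for a refill

## Task

Get the coffee grinder ready for me to refill: while its hopper lid is still shut, slide the black dose grip on top along its track until it is level with the little steel marker beside the track. Then lift the hopper lid by its bar handle to 50 degrees from closed and keep holding it there, finishing with the lid still in the gripper because it springs shut when let go. Leave the dose grip at the marker and everything else on the counter where it stands.

Things in the scene. Friction and masses are not known exactly. Their poses are not given: they have to be found in the camera images.
- grinder: low steel coffee grinder, fixed to the counter, 200 mm (its x, front to back) by 220 mm (its y), flat deck 150 mm above the counter. Origin: centre of its underside; x points from its front (grounds drawer, robot side) to its back, y to the left, z up. On the left of the deck stands the black hopper with its flat lid: the hopper covers x -29 to +84 mm and y -10 to +100 mm and is 39 mm high above the deck. On the right, at y -65 mm, runs the dose track along x
- dose_top (a point): centre of the top face of the dose grip, an upright black block 12 mm (along the track) x 20 mm (across) whose top is 34 mm above the deck; a small steel pointer low on its right side (-y) points at the scale. Axes as the grinder's
- dose (a joint): dose grip's position along its track, m: 0 at the front end, grows towards the back (grinder +x), end stop at 0.08. It stays where it is left; takes about 1.5 N to move
- marker: little steel marker block 8 (along the track) x 14 x 9 mm high, fixed on a dark strip of the deck on the right of the track, 29 mm to the right of the track's centre line; it stands at a different place along the track each time. Origin: centre of its underside; axes as the grinder's. The grip is at the marker when both have the same x in the grinder's frame
- lid_bar (a point): middle of the lid's handle, a round steel bar 10 mm thick and 80 mm long, parallel to the grinder's y, held by two arms 80 mm apart in front of the lid; bar axis 155 mm from the hinge axis and 40 mm clear in front of the lid's front edge, 40 mm above the deck when shut. The bar may turn between the fingers while the lid is lifted
- lid_hinge (a point): point on the lid's hinge axis, level with the bar's middle; the axis runs parallel to the grinder's y along the hopper's back edge, 190 mm above the counter. Axes as the grinder's
- lid (a joint): lid angle, rad: 0 shut, grows as the front edge with the bar rises and swings to the back (0.87 is 50 degrees), stop at 1.9. The lid (116 x 110 x 7 mm plate, about 0.25 kg) falls and springs shut from any angle; holding it at 50 degrees takes about 2 N at the bar
- sugar_bowl: white ceramic sugar bowl with its screw-top lid on, 104 mm across, 114 mm high. Bystander, loose. Origin: centre of its underside
- saucers: stack of five white saucers, 140 mm across, 49 mm high. Bystander, loose. Origin: centre of its underside
- vase: short green glass vase, 84 mm across, 120 mm high. Bystander, loose. Origin: centre of its underside
- incense_box: long wooden incense box with a small brass knob, 244 x 64 x 53 mm, long side along its x. Bystander, loose. Origin: centre of its underside
- mug: white ceramic mug, 80 mm across, 85 mm high, handle towards its +y. Bystander, loose. Origin: centre of its underside
- tongs: small spring tongs of steel wire lying flat, 150 mm long along their x, 43 mm wide, 9 mm high. Bystander, loose. Origin: centre of its underside

How it is judged (in metres and radians):
On the way, in this order (a step that is already met when the one before it is completed fails the run):
1. the dose grip is level with the marker (within 5 mm) while the lid is shut (x of dose_top in the frame of marker between -0.005 and 0.005 m and value of joint lid below 0.1 rad), for 0.3 s.
2. the lid is held by the fingers at 50 degrees (43 to 57) (value of joint lid between 0.75 and 0.995 rad and contact force between the fingers and lid above 0.4 N), for 0.3 s.
At the end, for the whole second after the job is handed in: The lid stands still at 50 degrees, within 7 degrees, held by the gripper's fingers (contact force above 0.4 N) and touched by no other thing; the dose grip is level with the marker within 5 mm (all of step 2 and x of dose_top in the frame of marker between -0.005 and 0.005 m and velocity of joint lid between -0.1 and 0.1 rad/s and contact force between lid and sugar_bowl below 0.1 N and contact force between lid and saucers below 0.1 N and contact force between lid and vase below 0.1 N and contact force between lid and incense_box below 0.1 N and contact force between lid and mug below 0.1 N and contact force between lid and tongs below 0.1 N); the arm keeps its last pose, push and grip.
It fails at once if a bystander is pushed more than 30 mm (distance of any of sugar_bowl, saucers, vase, incense_box, mug, tongs from where it was at the start of the episode above 0.03 m).
It fails at once if a bystander is tipped over (angle between any of sugar_bowl, saucers, vase, incense_box, mug, tongs's own z axis and vertical above 0.4 rad).
It also fails if it takes over 45 s, if anything falls off the work surface, if the arm or the gripper's body presses on something with over 40 N, if the wrist force passes 120 N, or if a joint passes its speed limit or range.

## Robot

A 6-joint arm with a two-finger parallel gripper is mounted at the origin on the work surface. World frame = base frame: x ahead of the robot, y to its left, z up, the work surface at z = 0. Lengths are in mm, angles in rad, forces in N, time in s.
With the tool pointing down it reaches from about 275 to 750 mm from the base axis. Payload 10.2 kg.
Tool frame: the origin (TCP) lies at the very end of the fingers, on their centre line; the grasp point (between the pads) lies 19 mm behind it; z points along the fingers, y is the line along which they close (so a half turn about z gives the same grasp; the last joint's range is limited). The gripper opens to 85 mm and grips with 20 to 120 N. Pads are 22 mm wide; open, the fingers measure 114 mm over their backs; the gripper's body (76 mm by 85 mm) begins 54 mm behind the grasp point. The pads swing forward as they close: fully open they stand 13 mm farther back than shut.
Start: joints at [0.915, 0.313, 1.498, -0, 1.331, -0.223], TCP at [220.205, 476.593, 231.294] pointing down, gripper open.
Joint ranges: [-2.94, 2.94], [-0.97, 2.17], [0.19, 2.56], [-1.23, 4.37], [0.02, 3.11], [-2.88, 2.88]. Speed limits (rad/s): [2.39, 2.39, 3.01, 3.14, 3.14, 3.14].

## Interface

Orientations are given as a unit quaternion [w, x, y, z].
In Python, from rig import monitor, eyes, job gives the robot as it stands. The module is installed in compiled form; this text tells all that it offers.
- The arm moves only by the tool send_rows, never from a script. Its argument "targets" is one flat list of numbers, 7 for each row, row after row: the turn, a rotation vector about the tool's x, y, z in degrees, then the shift along the tool's x, y, z in units of 60 mm (1.0 is 60 mm), then the opening, from -1 (shut) to 1 (fully open), so that 0 is half open. A call has 1 to 5 rows; each row shifts and turns the commanded pose from where the row before left it, along the tool's axes as they then stand; what a row does not reach is not made up. A row lasts 1/8 s, in which the tool goes at most 62.5 mm and 10.7 degrees, less where a joint would pass 70% of its speed; a pose out of reach is approached as far as the arm can. A call is refused whole if a number of a shift passes 1 or a number of a turn 10.7, either way. A call with a gripper value outside its range is refused whole. The fingers move at their own pace and stop on an object; "newtons" is the grip in N (left out, the last holds). Time passes only in rows, so rows that do not move let the fingers close. It gives the time, the measured TCP pose, the force, the opening and the grip force at its end, in the units of the state.
- monitor.sense(): the state, without advancing time (a new reading comes with each control period).
- eyes.capture(name): name is "side" or "top"; returns a dict with "img" (480x640x3 uint8, red, green, blue), "K" (3x3 intrinsics, pixels), "distortion" ([k1, k2, p1, p2, k3] as OpenCV has them; the pictures are not rectified), "R" (3x3) and "t" (3): a world point X has camera coordinates R X + t. Camera axes: x right, y down, z forward; pixel columns grow to the right and rows downward; lengths in mm; the calibration is good to about 2 mm. A picture is of the moment at which its call begins. There is no depth.
- job.finish_job(): hands the job in; it is judged then, once.
The state is a dict: "time_s": time; "joints": joint angles; "dq": joint speeds; "tau": joint torques, N m; "eef_pos": TCP position; "ee_rot": TCP orientation; "force": force on the tool from outside, world axes, zero at the start; "wrist_torque": the same for the moment, N m; "grip_width": opening from 0.0 (shut) to 1.0 (fully open); "grip_force": force on a finger pad.
Only numpy, scipy, OpenCV 4.12 (cv2) and the standard library are available. Lean on these libraries where they do the work, as an engineer would, in place of code of your own. Each camera call takes 0.05 s, during which the arm holds its last target. There are 200 camera calls.

## Working session

There is one attempt and no reset: what is moved stays moved. The work goes in short steps, Python scripts to look and compute and a tool call to move; the robot and the scene stay as the last step left them, time stands still between calls to the robot, and variables do not carry over. Pictures are saved under pics/ and viewed, at most 11 in all, crops included, and the job is handed in when it is done.

Besides the shell and the picture viewer there is one more tool, called after "Request:" by a JSON object that holds its "fn" and its "kwargs". send_rows: Moves the arm, as the interface text tells. Its arguments: {"type":"object","properties":{"targets":{"type":"array","items":{"type":"number"}},"newtons":{"type":"number"}},"required":["targets"]}

```bash
mkdir -p pics; cat > h.py <<'E'
import numpy as np, cv2, pickle
from rig import monitor, eyes, job
def snap(n,f):
    c=eyes.capture(n); cv2.imwrite('pics/'+f+'.png',c['img'][:,:,::-1]); pickle.dump(c,open(f+'.pkl','wb')); return c
def load(f): return pickle.load(open(f+'.pkl','rb'))
def ray(c,px):
    K=np.array(c['K']);R=np.array(c['R']);t=np.array(c['t'])
    u=cv2.undistortPoints(np.array(px,float).reshape(-1,1,2),K,np.array(c['distortion'])).reshape(-1,2)
    return -R.T@t, np.c_[u,np.ones(len(u))]@R
def onz(c,px,z):
    o,d=ray(c,px); z=np.broadcast_to(z,len(d)); return o+d*((z-o[2])/d[:,2])[:,None]
def proj(c,P):
    return cv2.projectPoints(np.array(P,float).reshape(-1,1,3),cv2.Rodrigues(np.array(c['R']))[0],np.array(c['t'],float),np.array(c['K']),np.array(c['distortion']))[0].reshape(-1,2)
E
python3 - <<'E'
from h import *
for n in('top','side'):
    c=snap(n,n+'0'); print(n,-c['R'].T@c['t'],c['K'][0][0])
print(monitor.sense())
E
```

```text
top [ 352.358636     58.06876315 1327.40564694] 465.98042310827816
side [ -78.30337041 -578.70605577 1066.16592339] 583.6768681265761
{'time_s': 0.1, 'joints': array([ 9.14598480e-01,  3.13409470e-01,  1.49833777e+00,  4.90319196e-05,
        1.33100444e+00, -2.23398379e-01]), 'dq': array([ 6.36918969e-04,  8.67736564e-05, -2.43429068e-03, -1.65220522e-04,
       -3.52673893e-04, -4.90051993e-04]), 'tau': array([ 1.94844237e-03, -4.12899077e+01, -2.60138422e+01, -2.28952640e-04,
        3.10607968e-03,  4.71431304e-05]), 'eef_pos': array([220.05419117, 476.41503743, 230.7931996 ]), 'ee_rot': array([-2.68275413e-04,  2.14720390e-01,  9.76675390e-01, -5.14224492e-04]), 'force': array([-0.53004571, -0.75859468,  1.08113471]), 'wrist_torque': array([-0.0579939 ,  0.00382389,  0.02277034]), 'grip_force': 0.0, 'grip_width': 1.0005509124442804}
```

View pics/top0.png

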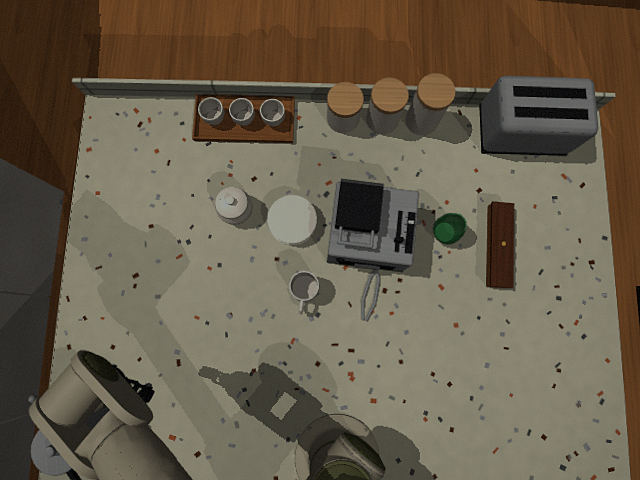

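View pics/side0.png

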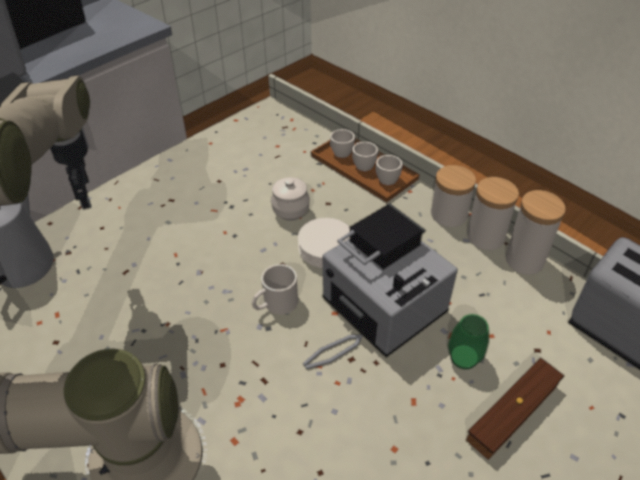

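The top view shows the grinder at about (328-420, 178-270). The lid bar is near (358,240), the dose grip near (399,243) and the marker near (411,220). Next I'll enlarge both views.

```bash
python3 - <<'E'
from h import *
a=load('top0')['img'][172:276,322:426,::-1]; b=load('side0')['img'][200:350,315:465,::-1]
f=lambda i,s:cv2.resize(i,(s,s),interpolation=cv2.INTER_CUBIC)
o=np.hstack([f(a,400),f(b,400)]); o=cv2.convertScaleAbs(o,alpha=1.6)
cv2.imwrite('pics/z0.png',o)
E
```

```text
(no output)
```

View pics/z0.png

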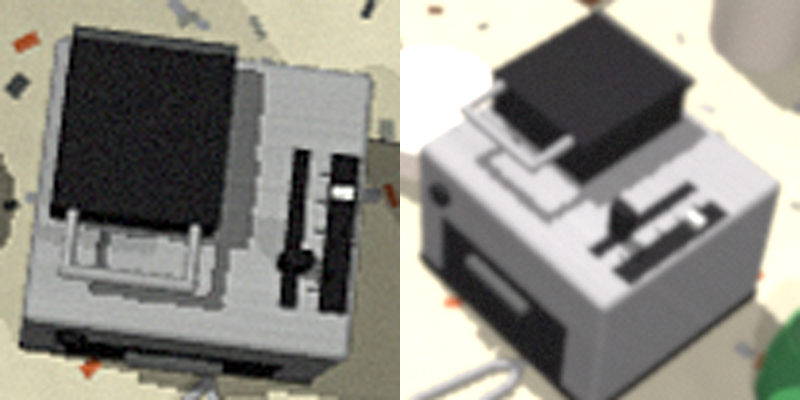

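The crop's left half shows the grip top at zoom (296,261), the marker at (343,191), the bar from (65,270) to (192,286), and the deck corners at about (22,322), (349,357), (371,73) and (58,40). The grip is well in front of the marker.

```bash
python3 - <<'E'
from h import *
np.set_printoptions(precision=1,suppress=True)
T=load('top0');S=load('side0')
tz=lambda p:np.array(p,float)/400*104+[322,172]-.4
sz=lambda p:(np.array(p,float)-[400,0])/400*150+[315,200]-.4
co=onz(T,tz([(22,322),(349,357),(371,73)]),150); print('corners FL FR BR',co)
co2=onz(S,sz([(421,150),(603,307),(779,187)]),150); print('side FL FR BR',co2)
for c in(co,co2):
    ex=c[2]-c[1]; ey=c[0]-c[1]; print(np.linalg.norm(ex),np.linalg.norm(ey),np.degrees(np.arctan2(ex[1],ex[0])),np.degrees(np.arctan2(-ey[0],ey[1])),'ctr',(c[0]+c[2])/2)
print('bar',onz(T,tz([(65,270),(192,286)]),190), onz(S,sz([(467,108),(535,162)]),190))
print('lidcorners',onz(T,tz([(51,213),(217,234),(234,45),(76,28)]),193))
print('slot ends',onz(T,tz([(302,150),(288,307)]),150)); print('marker',onz(T,tz([(343,191)]),159),onz(S,sz([(696,215)]),159))
print('grip',onz(T,tz([(296,261)]),184),onz(S,sz([(621,203)]),184))
E
```

```text
corners FL FR BR [[ 524.4   41.7  150. ]
 [ 506.3 -175.4  150. ]
 [ 701.9 -192.9  150. ]]
side FL FR BR [[ 522.9   32.8  150. ]
 [ 505.3 -174.9  150. ]
 [ 694.1 -197.7  150. ]]
196.3798306352144 217.88994783402578 -5.102290618005355 -4.770979555047328 ctr [613.2 -75.6 150. ]
190.18595896060862 208.49644874740505 -6.877836494462746 -4.851364214319564 ctr [608.5 -82.4 150. ]
bar [[553.1  15.3 190. ]
 [544.7 -66.6 190. ]] [[554.4  12.5 190. ]
 [549.1 -64.8 190. ]]
lidcorners [[589.7  25.1 193. ]
 [578.6 -82.3 193. ]
 [705.9 -93.4 193. ]
 [714.8  11.  193. ]]
slot ends [[ 646.6 -145.2  150. ]
 [ 538.8 -135.1  150. ]]
marker [[ 616.8 -170.9  159. ]] [[ 617.5 -172.4  159. ]]
grip [[ 563.8 -134.9  184. ]] [[ 567.9 -135.7  184. ]]
```

Request:
{"fn": "send_rows", "kwargs": {"targets": [0,0,10,0,0,-1,0,0,0,10,0,0,-0.2,0,0,0,10,0,0,0,0,0,0,10,0,0,0,0,0,0,10,0,0,0,0], "newtons": 20}}

```text
time_s: 0.72
eef_pos: [220.1, 476.5, 302.9]
ee_rot: [0.0, 0.61, 0.793, -0.0]
force: [-0.1, -0.1, 0.2]
grip_width: 0.498
grip_force: 0.0
```

Request:
{"fn": "send_rows", "kwargs": {"targets": [0,0,10,0,0,0,0,0,0,10,0,0,0,0,0,0,0,0,0,0,0]}}

```text
time_s: 1.1
eef_pos: [220.2, 476.5, 303.0]
ee_rot: [0.0, 0.736, 0.677, -0.0]
force: [0.6, 1.0, -0.3]
grip_width: 0.504
grip_force: 0.0
```

```bash
cat >> h.py <<'E'
from scipy.spatial.transform import Rotation as Ro
def go(tgt,yaw=-5):
    s=monitor.sense(); q=s['ee_rot']; R=Ro.from_quat([*q[1:],q[0]]); M=R.as_matrix()
    want=np.array([[np.sin(np.radians(yaw)),np.cos(np.radians(yaw)),0],[-np.cos(np.radians(yaw)),np.sin(np.radians(yaw)),0],[0,0,-1]]).T
    # tool x = (sin,-cos,0), y = (cos,sin,0), z = down
    print('pos',s['eef_pos'].round(1),'t',s['time_s'],'w',round(s['grip_width'],3),'gf',round(s['grip_force'],1),'F',s['force'].round(1))
    print('shift units',(M.T@(np.array(tgt)-s['eef_pos'])/60).round(3),'turn',np.degrees(Ro.from_matrix(M.T@want).as_rotvec()).round(2))
E
python3 -c "
from h import *
go([566,-135.5,280])"
```

```text
pos [220.2 476.5 303. ] t 1.1 w 0.504 gf 0.0 F [ 0.6  1.  -0.3]Traceback (most recent call last):
  File "<string>", line 3, in <module>
    go([566,-135.5,280])
    ~~^^^^^^^^^^^^^^^^^^
  File "h.py", line 20, in go
    print('shift units',(M.T@(np.array(tgt)-s['eef_pos'])/60).round(3),'turn',np.degrees(Ro.from_matrix(M.T@want).as_rotvec()).round(2))
                                                                                         ~~~~~~~~~~~~~~^^^^^^^^^^
  File "scipy/spatial/transform/_rotation.pyx", line 1143, in scipy.spatial.transform._rotation.Rotation.from_matrix
ValueError: Non-positive determinant (left-handed or null coordinate frame) in rotation matrix 0: [[ 9.85673597e-01 -1.68663158e-01  5.47859442e-04]
 [-1.68663362e-01 -9.85673651e-01  3.51047342e-04]
 [-4.80801864e-04  4.38421912e-04  9.99999788e-01]].
```

```bash
sed -i 's/\[\[np.sin(np.radians(yaw)),np.cos(np.radians(yaw)),0\],\[-np.cos(np.radians(yaw)),np.sin(np.radians(yaw)),0\]/[[-np.sin(np.radians(yaw)),np.cos(np.radians(yaw)),0],[np.cos(np.radians(yaw)),np.sin(np.radians(yaw)),0]/' h.py
```

Request:
{"fn": "send_rows", "kwargs": {"targets": [0,0,0,-0.69,0.47,0,0,0,0,0,-0.69,0.47,0,0,0,0,0,-0.69,0.47,0,0,0,0,0,-0.69,0.47,0,0,0,0,0,-0.69,0.47,0,0]}}

```text
time_s: 1.72
eef_pos: [343.9, 257.0, 303.3]
ee_rot: [0.0, 0.735, 0.679, 0.0]
force: [1.0, 0.6, 0.1]
grip_width: 0.496
grip_force: 0.0
```

Request:
{"fn": "send_rows", "kwargs": {"targets": [0,0,0,-0.69,0.47,0,0,0,0,0,-0.69,0.47,0,0,0,0,0,-0.69,0.47,0,0,0,0,0,-0.69,0.47,0,0,0,0,0,-0.69,0.47,0,0]}}

```text
time_s: 2.35
eef_pos: [467.1, 38.9, 303.3]
ee_rot: [-0.0, 0.735, 0.678, 0.0]
force: [0.4, 0.8, 0.7]
grip_width: 0.495
grip_force: 0.0
```

Request:
{"fn": "send_rows", "kwargs": {"targets": [0,0,0,-0.69,0.47,0,0,0,0,0,-0.69,0.47,0,0,0,0,0,-0.69,0.47,0,0,0,0,0,-0.69,0.47,0,0,0,0,0,0,0,0,0]}}

```text
time_s: 2.98
eef_pos: [565.7, -136.6, 301.7]
ee_rot: [-0.001, 0.736, 0.677, -0.001]
force: [0.2, 1.3, 0.4]
grip_width: 0.497
grip_force: 0.0
```

```bash
python3 -c "
from h import *
go([566,-135.5,215]); c=snap('side','s1')
a=c['img'][150:350,290:490,::-1]; t=snap('top','t1')['img'][172:276,322:426,::-1]
f=lambda i:cv2.resize(i,(400,400),interpolation=cv2.INTER_CUBIC)
cv2.imwrite('pics/z1.png',cv2.convertScaleAbs(np.hstack([f(t),f(a)]),alpha=1.6))"
```

```text
pos [ 565.7 -136.6  301.7] t 2.975 w 0.497 gf 0.0 F [0.2 1.3 0.4]
shift units [0.019 0.007 1.446] turn [-0.11 -0.02  0.25]
```

View pics/z1.png

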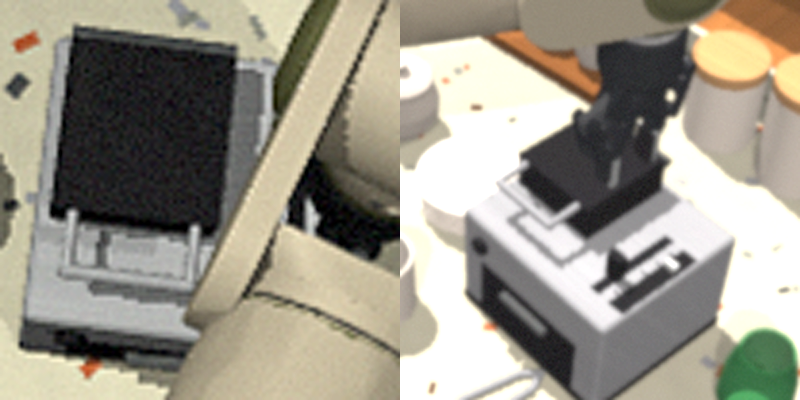

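The top view is blocked by the arm. The side view shows the gripper hanging above the grip at about (617,258 in the crop), with free space on both sides. I'll go down and close on it.

Request:
{"fn": "send_rows", "kwargs": {"targets": [0,0,0,0,0,0.8,0,0,0,0,0,0,0.8,0,0,0,0,0,0,0.4,0,0,0,0,0,0,0.32,0,0,0,0,0,0,0,0]}}

```text
time_s: 3.7
eef_pos: [564.4, -132.7, 163.5]
ee_rot: [-0.001, 0.735, 0.678, -0.0]
force: [-1.0, 0.8, 0.4]
grip_width: 0.504
grip_force: 0.0
```

Request:
{"fn": "send_rows", "kwargs": {"targets": [0,0,0,0,0,0,-1,0,0,0,0,0,0,-1,0,0,0,0,0,0,-1,0,0,0,0,0,0,-1,0,0,0,0,0,0,-1], "newtons": 20}}

```text
time_s: 4.32
eef_pos: [565.6, -133.9, 165.4]
ee_rot: [0.001, 0.736, 0.677, 0.001]
force: [-0.9, 2.5, 5.9]
grip_width: 0.135
grip_force: 25.0
```

```bash
python3 -c "
from h import *
go([566,-135.5,215]); c=snap('side','s2')
a=c['img'][180:330,340:490,::-1]
cv2.imwrite('pics/z2.png',cv2.convertScaleAbs(cv2.resize(a,(600,600),interpolation=cv2.INTER_CUBIC),alpha=1.6))"
```

```text
pos [ 565.6 -133.9  165.4] t 4.325 w 0.135 gf 25.0 F [-0.9  2.5  5.9]
shift units [-0.027  0.01  -0.826] turn [0.12 0.01 0.21]
```

View pics/z2.png

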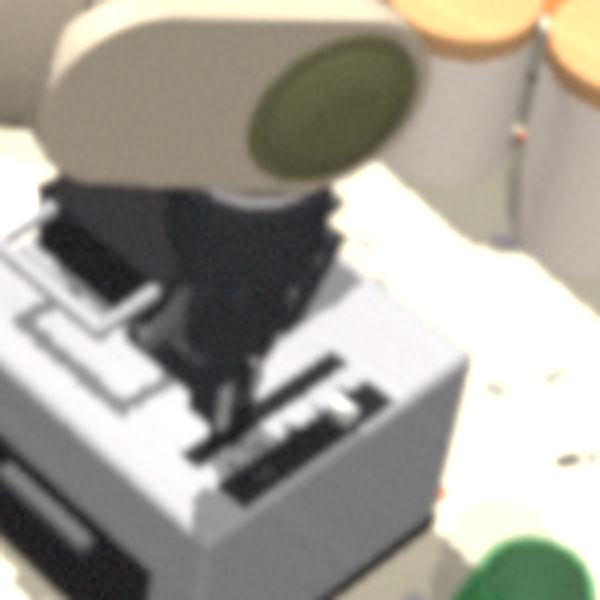

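It is holding the grip: the gap is 11.5 mm with 25 N. The crop shows the marker at (343,403) and the grip base near (230,430). I'll slide it about 54 mm back, which is +y in the tool frame.

Request:
{"fn": "send_rows", "kwargs": {"targets": [0,0,0,0,0.2,0,-1,0,0,0,0,0.25,0,-1,0,0,0,0,0.25,0,-1,0,0,0,0,0.2,0,-1,0,0,0,0,0,0,-1]}}

```text
time_s: 5.0
eef_pos: [620.2, -139.3, 165.4]
ee_rot: [0.002, 0.736, 0.677, 0.001]
force: [1.4, -2.7, 4.9]
grip_width: 0.135
grip_force: 24.9
```

Request:
{"fn": "send_rows", "kwargs": {"targets": [0,0,0,0,0,0,-1,0,0,0,0,0,0,-1,0,0,0,0,0,0,-1]}}

```text
time_s: 5.38
eef_pos: [619.6, -139.2, 165.4]
ee_rot: [0.002, 0.736, 0.677, 0.0]
force: [0.8, -1.8, 4.3]
grip_width: 0.136
grip_force: 24.9
```

Request:
{"fn": "send_rows", "kwargs": {"targets": [0,0,0,0,0,0,0,0,0,0,0,0,0,0,0,0,0,0,0,0,0,0,0,0,0,0,0,0,0,0,0,0,0,-0.7,0]}}

```text
time_s: 6.0
eef_pos: [617.7, -138.0, 203.6]
ee_rot: [-0.003, 0.736, 0.677, -0.001]
force: [0.3, 0.2, 0.2]
grip_width: 0.501
grip_force: 0.0
```

Request:
{"fn": "send_rows", "kwargs": {"targets": [0,0,0,0,0,-0.9,0,0,0,0,0.6,-0.65,0,-0.44,0,0,0,0.6,-0.65,0,-0.44,0,0,0,0.6,0,0,-0.44,0,0,0,0,0,0,-0.44]}}

```text
time_s: 6.62
eef_pos: [550.1, -22.6, 260.6]
ee_rot: [0.0, 0.735, 0.678, 0.0]
force: [0.9, -1.1, 0.3]
grip_width: 0.279
grip_force: 0.0
```

```bash
python3 -c "
from h import *
go([549.5,-26,178],-4.8); c=snap('side','s3')
a=c['img'][180:330,340:490,::-1]; t=snap('top','t3')['img'][172:276,322:426,::-1]
f=lambda i:cv2.resize(i,(400,400),interpolation=cv2.INTER_CUBIC)
cv2.imwrite('pics/z3.png',cv2.convertScaleAbs(np.hstack([f(t),f(a)]),alpha=1.6))"
```

```text
pos [550.1 -22.6 260.6] t 6.625 w 0.279 gf 0.0 F [ 0.9 -1.1  0.3]
shift units [-0.058 -0.006  1.376] turn [ 0.04 -0.01  0.16]
```

View pics/z3.png

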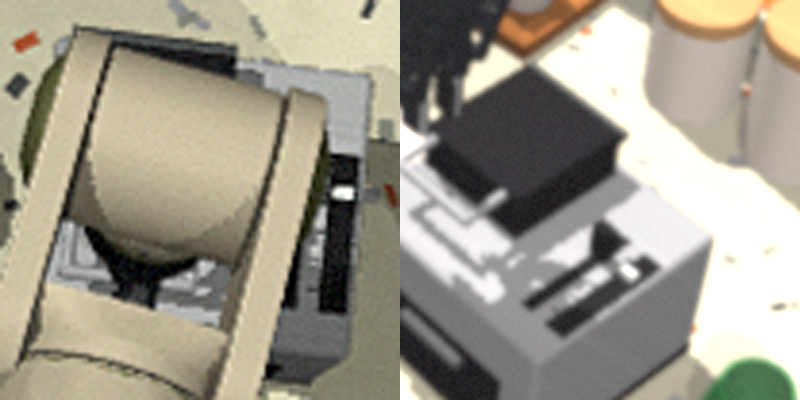

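The side crop shows the grip top near (605,228) and the marker near (629,270), with the lid shut and untouched. I'll work out how well they line up.

```bash
python3 - <<'E'
from h import *
np.set_printoptions(precision=1,suppress=True,linewidth=200)
c=load('s3'); th=np.radians(-5); A=np.array([[np.cos(th),np.sin(th)],[-np.sin(th),np.cos(th)]])
f=lambda P:(A@(np.array(P)[0,:2]-[613,-76]))
z=lambda p:np.array([(p[0]-400,p[1])])*.375+[340,180]-.4
print('marker',f(onz(c,z((629,268)),159)),'before',f(onz(load('side0'),np.array([[315+296*.375-.4,200+215*.375-.4]]),159)))
print('grip top',f(onz(c,z((604,229)),184)))
for dx in(6,12,18):
  for q in [(dx-6,-55),(dx-6,-75),(dx+6,-55),(dx+6,-75)]:
    w=A.T@np.array(q)+[613,-76]; print(dx,q,(proj(c,[*w,184])[0]-[340,180]+.4)/.375+[400,0])
a=c['img'][255:295,405:445,::-1]
cv2.imwrite('pics/z4.png',cv2.convertScaleAbs(cv2.resize(a,(600,600),interpolation=cv2.INTER_NEAREST),alpha=1.8))
E
```

```text
marker [ 12.9 -95.3] before [ 12.9 -95.7]
grip top [  9.  -68.5]
6 (0, -55) [583.2 224.8]
6 (0, -75) [602.  239.6]
6 (12, -55) [594.1 217.3]
6 (12, -75) [612.9 232. ]
12 (6, -55) [588.7 221. ]
12 (6, -75) [607.4 235.7]
12 (18, -55) [599.5 213.6]
12 (18, -75) [618.2 228.2]
18 (12, -55) [594.1 217.3]
18 (12, -75) [612.9 232. ]
18 (24, -55) [604.8 209.9]
18 (24, -75) [623.6 224.4]
```

View pics/z4.png

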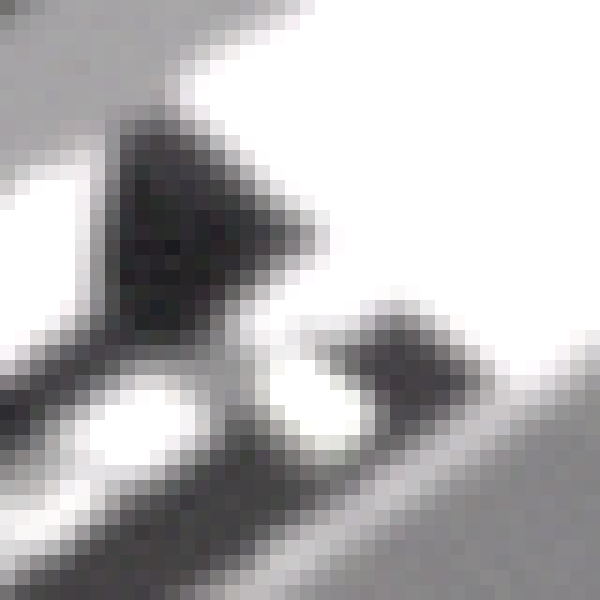

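The grip's dark block has its back corners at (160,110) and (320,235) in this crop, and the marker is at (310,400). The grip may be about 3 mm short. I'll move the arm aside for a clear top view.

Request:
{"fn": "send_rows", "kwargs": {"targets": [0,0,0,0.8,-0.3,-0.3,-0.44,0,0,0,0.9,-0.3,0,-0.44,0,0,0,0.9,-0.3,0,-0.44,0,0,0,0,0,0,-0.44]}}

```text
time_s: 7.22
eef_pos: [509.0, 137.5, 278.2]
ee_rot: [-0.0, 0.735, 0.678, 0.0]
force: [0.1, 0.4, 0.9]
grip_width: 0.28
grip_force: 0.0
```

```bash
python3 - <<'E'
from h import *
c=snap('top','t5'); s=snap('side','s5')
a=c['img'][205:255,385:425,::-1]; b=s['img'][255:295,405:445,::-1]
g=lambda i,w,h:cv2.convertScaleAbs(cv2.resize(i,(w,h),interpolation=cv2.INTER_NEAREST),alpha=1.8)
cv2.imwrite('pics/z5.png',g(a,480,600))
E
```

```text
(no output)
```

View pics/z5.png

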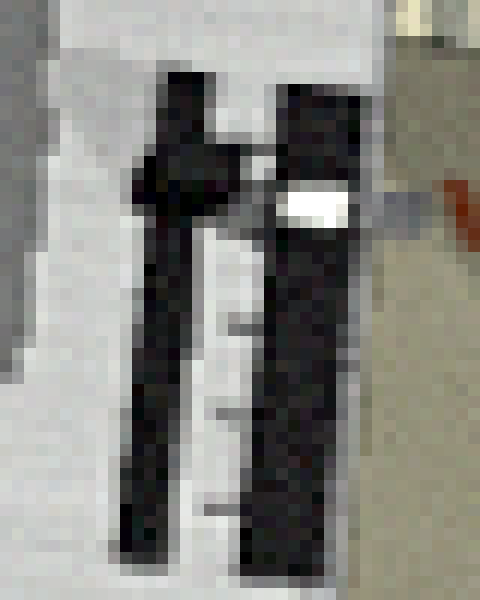

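The marker's white top is at crop (313,200) and the grip's dark top face is at about (188,178). The pointer is the grey patch near (240,205), pointing at the marker.

```bash
python3 - <<'E'
from h import *
np.set_printoptions(precision=1,suppress=True,linewidth=200)
c=load('t5'); th=np.radians(-5); A=np.array([[np.cos(th),np.sin(th)],[-np.sin(th),np.cos(th)]])
f=lambda p,h:(A@(onz(c,np.array([p])/12+[384.5,204.5],h)[0,:2]-[613,-76]))
print('marker',f((313,200),159.),'grip',f((188,180),184.),f((188,174),184.),'pointer?',f((238,203),158.))
print('slot dir',[f(p,150.) for p in((187,72),(140,562))])
E
```

```text
marker [ 12.3 -93.7] grip [  7.5 -62.8] [  8.8 -62.7] pointer? [ 10.  -77.9]
slot dir [array([ 39.7, -65.9]), array([-68.6, -64.5])]
```

The grip is about 3 to 4 mm short, because it sprang back when I opened the fingers. I'll regrip it and nudge it back.

Request:
{"fn": "send_rows", "kwargs": {"targets": [0,0,0,-0.888,0.434,0,0,0,0,0,-0.888,0.434,0,0,0,0,0,-0.888,0.434,0,0,0,0,0,-0.888,0.434,0,0,0,0,0,-0.888,0.434,0,0]}}

```text
time_s: 7.95
eef_pos: [617.0, -145.1, 277.8]
ee_rot: [0.0, 0.737, 0.676, -0.0]
force: [-0.1, 0.3, 0.9]
grip_width: 0.498
grip_force: 0.0
```

Request:
{"fn": "send_rows", "kwargs": {"targets": [0,0,0,0,0,0,0,0,0,0,0,0,0,0]}}

```text
time_s: 8.2
eef_pos: [616.6, -142.1, 277.7]
ee_rot: [-0.0, 0.737, 0.676, -0.0]
force: [-0.3, 0.2, -0.1]
grip_width: 0.499
grip_force: 0.0
```

```bash
python3 -c "
from h import *
go([617.7,-139,164],-5)"
```

```text
pos [ 616.6 -142.1  277.7] t 8.2 w 0.499 gf 0.0 F [-0.3  0.2 -0.1]
shift units [0.053 0.015 1.895] turn [-0.04 -0.02  0.08]
```

Request:
{"fn": "send_rows", "kwargs": {"targets": [0,0,0,0.05,0.015,0.8,0,0,0,0,0,0,0.6,0,0,0,0,0,0,0.4,0,0,0,0,0,0,0.1,0,0,0,0,0,0,0,0]}}

```text
time_s: 8.82
eef_pos: [618.3, -137.6, 165.0]
ee_rot: [0.0, 0.736, 0.677, 0.0]
force: [-1.4, -0.3, 0.6]
grip_width: 0.499
grip_force: 0.0
```

Request:
{"fn": "send_rows", "kwargs": {"targets": [0,0,0,0,0,0,-1,0,0,0,0,0,0,-1,0,0,0,0,0,0,-1,0,0,0,0,0,0,-1,0,0,0,0,0,0,-1]}}

```text
time_s: 9.45
eef_pos: [618.5, -137.9, 165.2]
ee_rot: [0.001, 0.736, 0.677, 0.0]
force: [-0.5, 1.3, 6.0]
grip_width: 0.138
grip_force: 24.8
```

Request:
{"fn": "send_rows", "kwargs": {"targets": [0,0,0,0,0.06,0,-1,0,0,0,0,0,0,-1,0,0,0,0,0,0,-1,0,0,0,0,0,0,-1]}}

```text
time_s: 9.95
eef_pos: [622.3, -138.3, 165.3]
ee_rot: [0.001, 0.736, 0.677, 0.001]
force: [0.2, 1.0, 5.7]
grip_width: 0.134
grip_force: 24.8
```

Request:
{"fn": "send_rows", "kwargs": {"targets": [0,0,0,0,0,0,-0.4,0,0,0,0,0,0,-0.2,0,0,0,0,0,0,0,0,0,0,0,0,0,0,0,0,0,0,0,-0.7,0]}}

```text
time_s: 10.58
eef_pos: [620.5, -137.7, 203.6]
ee_rot: [-0.003, 0.736, 0.677, -0.001]
force: [-0.1, -1.3, 0.6]
grip_width: 0.499
grip_force: 0.0
```

Request:
{"fn": "send_rows", "kwargs": {"targets": [0,0,0,0,0,-0.9,0,0,0,0,0.6,-0.65,0,-0.44,0,0,0,0.6,-0.65,0,-0.44,0,0,0,0.8,-0.3,-0.3,-0.44,0,0,0,0.9,-0.3,0,-0.44]}}

```text
time_s: 11.2
eef_pos: [522.3, 45.9, 279.5]
ee_rot: [0.001, 0.736, 0.676, 0.001]
force: [1.3, 1.3, -0.8]
grip_width: 0.282
grip_force: 0.0
```

Request:
{"fn": "send_rows", "kwargs": {"targets": [0,0,0,0.9,-0.3,0,-0.44,0,0,0,0,0,0,-0.44]}}

```text
time_s: 11.45
eef_pos: [508.3, 103.1, 278.5]
ee_rot: [0.0, 0.734, 0.679, 0.0]
force: [0.5, -1.1, -0.3]
grip_width: 0.28
grip_force: 0.0
```

```bash
python3 - <<'E'
from h import *
c=snap('top','t6'); s=snap('side','s6')
a=c['img'][210:250,390:420,::-1]; b=s['img'][255:295,405:435,::-1]
g=lambda i:cv2.convertScaleAbs(cv2.resize(i,None,fx=13,fy=13,interpolation=cv2.INTER_NEAREST),alpha=1.8)
cv2.imwrite('pics/z6.png',np.hstack([g(a),g(b)]))
go([549.5,-26,178],-5)
E
```

```text
pos [509.2 100.1 278.2] t 11.55 w 0.28 gf 0.0 F [-0.   0.1 -0.6]
shift units [-2.039  0.842  1.671] turn [0.02 0.02 0.26]
```

View pics/z6.png

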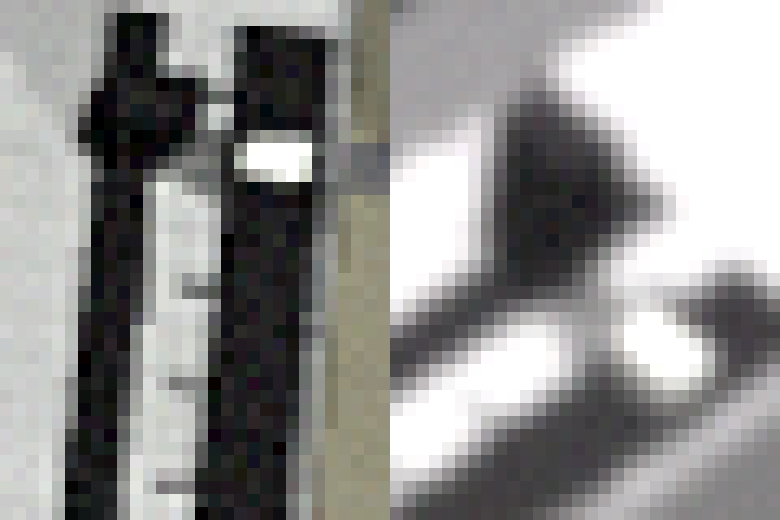

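Top and side now look nearly level: grip top at (140,119), marker at (277,157) in a picture tilted 5°. I'll measure the real displacement numerically from the pictures already stored.

```bash
python3 - <<'E'
from h import *
np.set_printoptions(precision=2,suppress=True,linewidth=200)
th=np.radians(-5.3); A=np.array([[np.cos(th),np.sin(th)],[-np.sin(th),np.cos(th)]])
f=lambda c,p,h:(A@(onz(c,np.array([p]),h)[0,:2]-[613,-76]))
for n in('top0','t5','t6'):
    c=load(n); g=cv2.cvtColor(c['img'],cv2.COLOR_RGB2GRAY).astype(float)
    r0,r1=(212,228) if n!='top0' else (232,250)
    for off in(-7.5,7.5):   # flanks of the block beside the slot, at top height
        # sample intensity along grinder x at y=-65+off, z=184
        xs=np.arange(-60,40,.5); P=np.array([[*(A.T@np.array([x,-64+off])+[613,-76]),184] for x in xs])
        p=proj(c,P).astype(np.float32); v=cv2.remap(g.astype(np.float32),p[:,:1],p[:,1:],cv2.INTER_LINEAR).ravel()
        m=(v.max()*.5+v.min()*.5); w=xs[v<m]; print(n,off,'dark x',w.min() if len(w) else 0,w.max() if len(w) else 0,len(w)*.5)
    xs=np.arange(-20,40,.5); P=np.array([[*(A.T@np.array([x,-94])+[613,-76]),159] for x in xs]); p=proj(c,P).astype(np.float32)
    v=cv2.remap(g.astype(np.float32),p[:,:1],p[:,1:],cv2.INTER_LINEAR).ravel(); w=xs[v>(v.max()+v.min())/2]; print(n,'marker',w.min(),w.max())
for n in('side0','s5','s6'):
    c=load(n); g=cv2.cvtColor(c['img'],cv2.COLOR_RGB2GRAY).astype(np.float32)
    xs=np.arange(-60,60,.5)
    for y in(-60,-65,-70):
        P=np.array([[*(A.T@np.array([x,y])+[613,-76]),184] for x in xs]); p=proj(c,P).astype(np.float32); v=cv2.remap(g,p[:,:1],p[:,1:],cv2.INTER_LINEAR).ravel()
        w=xs[v<(v.max()+v.min())/2]; k=np.split(w,np.where(np.diff(w)>.6)[0]+1); print(n,y,[(a[0],a[-1]) for a in k if len(a)])
    P=np.array([[*(A.T@np.array([x,-94])+[613,-76]),159] for x in xs]); p=proj(c,P).astype(np.float32)
    v=cv2.remap(g,p[:,:1],p[:,1:],cv2.INTER_LINEAR).ravel(); w=xs[v>(v.max()+v.min())/2]; k=np.split(w,np.where(np.diff(w)>.6)[0]+1); print(n,'marker',[(a[0],a[-1]) for a in k if len(a)])
E
```

```text
top0 -7.5 dark x -51.5 -35.0 17.0
top0 7.5 dark x -60.0 30.5 91.0
top0 marker 7.0 39.5
t5 -7.5 dark x -1.0 17.0 18.5
t5 7.5 dark x -60.0 30.5 91.0
t5 marker 7.5 39.5
t6 -7.5 dark x 2.5 20.0 18.0
t6 7.5 dark x -60.0 30.5 91.0
t6 marker 7.5 39.5
side0 -60 [(np.float64(-48.5), np.float64(-35.5))]
side0 -65 [(np.float64(-53.0), np.float64(-36.5))]
side0 -70 [(np.float64(-58.5), np.float64(-37.0))]
side0 marker [(np.float64(5.0), np.float64(17.0)), (np.float64(33.5), np.float64(59.5))]
s5 -60 [(np.float64(3.0), np.float64(18.0))]
s5 -65 [(np.float64(-1.0), np.float64(16.0))]
s5 -70 [(np.float64(-7.0), np.float64(16.0))]
s5 marker [(np.float64(6.0), np.float64(16.5)), (np.float64(33.5), np.float64(59.5))]
s6 -60 [(np.float64(5.5), np.float64(21.0))]
s6 -65 [(np.float64(1.5), np.float64(18.5))]
s6 -70 [(np.float64(-4.0), np.float64(18.5))]
s6 marker [(np.float64(6.0), np.float64(16.5)), (np.float64(34.0), np.float64(59.5))]
```

The displacement was 3 mm, so the grip is at about x=13 and the marker at about 12, both within tolerance. Next is the bar.

Request:
{"fn": "send_rows", "kwargs": {"targets": [0,0,0,-0.7,0.3,0,-0.44,0,0,0,-0.7,0.3,0,-0.44,0,0,0,-0.64,0.24,0,-0.44,0,0,0,0,0,0.5,-0.44,0,0,0,0,0,0,-0.44]}}

```text
time_s: 12.18
eef_pos: [548.5, -27.5, 246.3]
ee_rot: [-0.002, 0.737, 0.676, -0.001]
force: [-0.1, 0.1, 2.0]
grip_width: 0.277
grip_force: 0.0
```

```bash
python3 - <<'E'
from h import *
go([549,-26,177],-5)
c=snap('side','s7')
cv2.imwrite('pics/z7.png',cv2.convertScaleAbs(cv2.resize(c['img'][160:310,310:460,::-1],(600,600),interpolation=cv2.INTER_CUBIC),alpha=1.7))
E
```

```text
pos [548.5 -27.5 246.3] t 12.175 w 0.277 gf 0.0 F [-0.1  0.1  2. ]
shift units [0.025 0.012 1.154] turn [-0.25 -0.04  0.06]
```

View pics/z7.png

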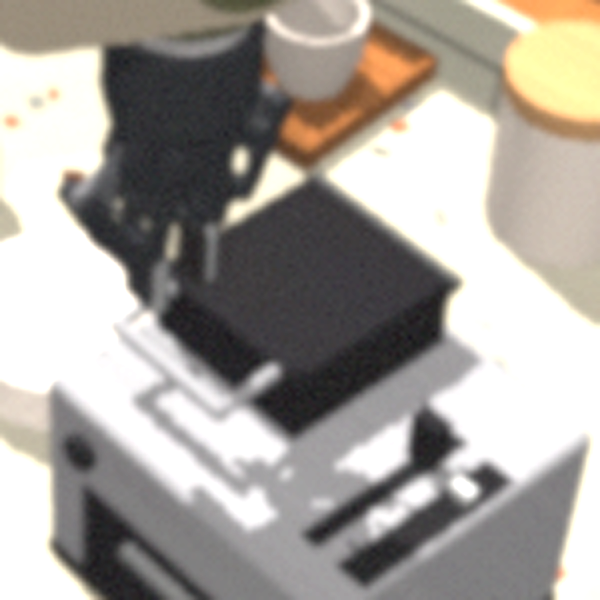

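The fingers hang above the middle of the bar, at about (180,290), with the bar running from (125,325) to (230,410). Going down.

Request:
{"fn": "send_rows", "kwargs": {"targets": [0,0,0,0.02,0.01,0.4,-0.44,0,0,0,0,0,0.4,-0.44,0,0,0,0,0,0.36,-0.44,0,0,0,0,0,0,-0.44,0,0,0,0,0,0,-0.44]}}

```text
time_s: 12.85
eef_pos: [550.6, -25.1, 180.2]
ee_rot: [0.001, 0.736, 0.677, 0.001]
force: [0.0, 0.8, 0.6]
grip_width: 0.28
grip_force: 0.0
```

Request:
{"fn": "send_rows", "kwargs": {"targets": [0,0,0,0,0,0,-1,0,0,0,0,0,0,-1,0,0,0,0,0,0,-1,0,0,0,0,0,0,-1,0,0,0,0,0,0,-1], "newtons": 30}}

```text
time_s: 13.48
eef_pos: [549.2, -25.0, 179.2]
ee_rot: [-0.001, 0.736, 0.677, -0.001]
force: [-6.2, -0.1, 2.2]
grip_width: 0.101
grip_force: 30.3
```

Request:
{"fn": "send_rows", "kwargs": {"targets": [0,0,0,0,0.01,-0.22,-1,0,0,0,0,0.03,-0.22,-1,0,0,0,0,0.05,-0.22,-1,0,0,0,0,0.066,-0.22,-1,0,0,0,0,0,0,-1]}}

```text
time_s: 14.1
eef_pos: [557.7, -25.8, 233.0]
ee_rot: [-0.001, 0.736, 0.677, -0.002]
force: [-12.8, -0.8, 2.0]
grip_width: 0.098
grip_force: 29.6
```

```bash
python3 -c "
from h import *
go([549.2+9.3,-25.8,179+53])"
```

```text
pos [557.7 -25.8 233. ] t 14.1 w 0.098 gf 29.6 F [-12.8  -0.8   2. ]
shift units [0.001 0.013 0.017] turn [-0.22  0.05  0.2 ]
```

Request:
{"fn": "send_rows", "kwargs": {"targets": [0,0,0,0,0.06,-0.205,-1,0,0,0,0,0.09,-0.2,-1,0,0,0,0,0.12,-0.19,-1,0,0,0,0,0.137,-0.18,-1,0,0,0,0,0,0,-1]}}

```text
time_s: 14.72
eef_pos: [582.8, -28.3, 280.3]
ee_rot: [0.0, 0.736, 0.677, -0.001]
force: [-11.9, -1.8, 5.2]
grip_width: 0.095
grip_force: 30.0
```

Request:
{"fn": "send_rows", "kwargs": {"targets": [0,0,0,0,0.15,-0.165,-1,0,0,0,0,0.168,-0.155,-1,0,0,0,0,0,0,-1,0,0,0,0,0,0,-1]}}

```text
time_s: 15.22
eef_pos: [601.2, -30.1, 300.5]
ee_rot: [0.001, 0.736, 0.677, -0.001]
force: [-16.5, -3.5, 12.2]
grip_width: 0.098
grip_force: 30.2
```

```bash
python3 - <<'E'
from h import *
go([549.2+55.4,-29.8,179+118.7],-5)
c=snap('side','s8'); t=snap('top','t8')
f=lambda i:cv2.resize(i,(400,400),interpolation=cv2.INTER_CUBIC)
cv2.imwrite('pics/z8.png',cv2.convertScaleAbs(np.hstack([f(t['img'][172:276,322:426,::-1]),f(c['img'][130:330,290:490,::-1])]),alpha=1.7))
E
```

```text
pos [601.2 -30.1 300.5] t 15.225 w 0.098 gf 30.2 F [-16.5  -3.5  12.2]
shift units [0.01  0.056 0.046] turn [-0.03  0.14  0.16]
```

View pics/z8.png

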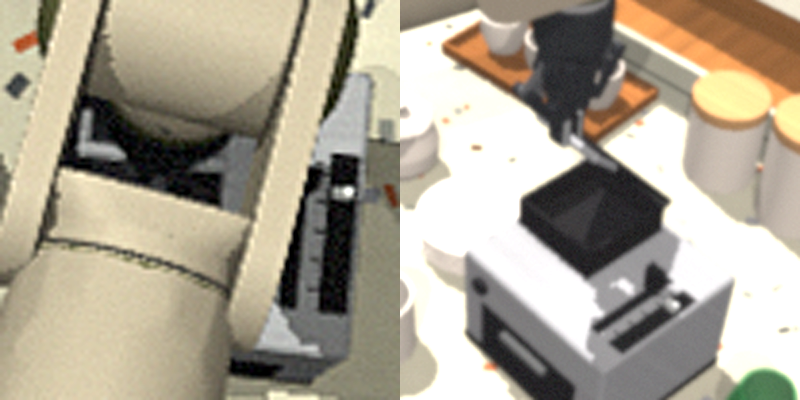

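The lid is open in both views and the bar is between the fingers. The lid angle from the TCP displacement is 49 to 51 degrees, and the dose grip is still beside the marker. Handing in.

```bash
python3 -c "
from h import *
print(job.finish_job())"
```

```text
the job is handed in; nothing more can be done
None
```

I've handed the job in, with no verdict returned: by my measurements the dose grip is within about 2 mm of the marker, and the gripper is holding the lid at about 50 degrees (estimated from how far the gripper moved) with about 30 N.

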